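# Weigh two dosing cartridges and fit the full one

## Task

The two boiler dosing cartridges look alike, but the full one is heavier: stand them upright on opposite pans of the balance, let go and let the beam come to rest to see which it is. Then push the heavier one into the bore of the dosing head until the stiff seat inside is fully down at its stop, hold it pressed there with about 20 N for half a second so that it seals (never over 25 N), and let go; leave the lighter one standing on its pan. Set the cartridges on the pans gently (under about 15 N), never put the lighter one into the head, and leave the wrench, tape and mug alone.

Things in the scene. Friction and masses are not known exactly. Their poses are not given: they have to be found in the camera images.
- cartridge_a: One of two cartridges that look exactly alike: an upright aluminium cylinder 40 mm in diameter and 98 mm tall with a 26 mm wide, 12 mm tall grey cap on top (110 mm in all); its foot has a 4 mm chamfer. One is full (0.27 to 0.36 kg), the other partly used (0.16 to 0.22 kg); only weighing tells which. Starts standing on the worktop. Origin: centre of the underside, z up.
- cartridge_b: One of two cartridges that look exactly alike: an upright aluminium cylinder 40 mm in diameter and 98 mm tall with a 26 mm wide, 12 mm tall grey cap on top (110 mm in all); its foot has a 4 mm chamfer. One is full (0.27 to 0.36 kg), the other partly used (0.16 to 0.22 kg); only weighing tells which. Starts standing on the worktop. Origin: centre of the underside, z up.
- balance: Equal-arm balance fixed to the worktop: grey base 110 x 300 x 22 mm with two short uprights, aluminium beam 280 mm long above it, a round pan on each end. Origin: centre of the base's underside; x across the beam, y along the level beam from the right pan to the left pan.
- beam (a joint): Tilt of the balance beam, rad: 0 level, stops at -0.12 and +0.12. Positive: left pan up, right pan down (right is heavier). Negative: left pan down (left is heavier). Damped, takes up to 2 s to settle; empty, it levels itself.
- pan_left_top (a point): Centre of the upper face of the left pan: round, steel, 100 mm across, 6 mm rim, 130 mm from the pivot, 100 mm above the worktop when the beam is level. The pan stays level and goes 16 mm up or down with the beam; it sinks under a slight push until the beam meets its hard rubber stop.
- pan_right_top (a point): Centre of the upper face of the right pan: round, steel, 100 mm across, 6 mm rim, 130 mm from the pivot, 100 mm above the worktop when the beam is level. The pan stays level and goes 16 mm up or down with the beam; it sinks under a slight push until the beam meets its hard rubber stop.
- head: Dosing head fixed to the worktop: white plastic block 90 x 90 mm, 62 mm tall, with a brass pipe stub out of its left and right sides (along its y) and a round upright bore in the middle of its top. Origin: centre of the underside.
- head_mouth (a point): Centre of the bore's mouth, level with the block's top face. The bore is 42.4 mm in diameter with a 3 mm chamfer. z up.
- seat (a joint): Travel of the sliding seat in the bore, m, downwards: 0 fully up, 0.016 at its stop. The stop differs from head to head: with the seat on it, its top lies 29 to 47 mm below the mouth, and only feeling tells where. The seat slides with about 8 N of dry friction, has no spring and stays where it is left; starts at 0 to 0.006. The stop is rigid.
- wrench: Bystander: steel wrench lying on the worktop to the right of the balance.
- tape: Bystander: roll of white tape, 90 mm across, 25 mm tall, lying flat to the right.
- mug: Bystander: blue mug, 80 mm across, 90 mm tall, standing to the left.

How it is judged:
On the way, in this order (a step that is already met when the one before it is completed fails the run):
1. both cartridges stand on opposite pans, let go, and the beam rests at its stop on the heavier side (((horizontal distance between cartridge_a and pan_left_top below 0.035 m and z of cartridge_a in the frame of pan_left_top between -0.006 and 0.006 m and angle between each of cartridge_a, cartridge_b's own z axis and vertical below 0.12 rad and horizontal distance between cartridge_b and pan_right_top below 0.035 m and z of cartridge_b in the frame of pan_right_top between -0.006 and 0.006 m and value of joint beam below -0.08 rad) or (horizontal distance between cartridge_a and pan_right_top below 0.035 m and z of cartridge_a in the frame of pan_right_top between -0.006 and 0.006 m and angle between each of cartridge_a, cartridge_b's own z axis and vertical below 0.12 rad and horizontal distance between cartridge_b and pan_left_top below 0.035 m and z of cartridge_b in the frame of pan_left_top between -0.006 and 0.006 m and value of joint beam above 0.08 rad)) and contact force between each of the fingers, the arm and cartridge_a below 0.1 N and contact force between each of the fingers, the arm and cartridge_b below 0.1 N and contact force between each of the fingers, the arm and balance below 0.1 N and velocity of joint beam between -0.1 and 0.1 rad/s), for 0.3 s.
2. the heavier cartridge is pushed fully home in the dosing head and held there with more than 15 N (value of joint seat above 0.0143 m and horizontal distance between cartridge_a and head_mouth below 0.004 m and z of cartridge_a in the frame of head_mouth below -0.026 m and angle between cartridge_a's own z axis and vertical below 0.08 rad and contact force between cartridge_a and head above 15 N), for 0.3 s.
At the end, for the whole second after the job is handed in: The heavier cartridge stands upright (within 0.08 rad) in the bore, within 4 mm of its axis, its underside at least 26 mm below the mouth and the seat within 1.7 mm of its stop; the lighter one stands upright on a pan (within 35 mm of its centre); both at rest, and cartridges and balance released (value of joint seat above 0.0143 m and horizontal distance between cartridge_a and head_mouth below 0.004 m and z of cartridge_a in the frame of head_mouth below -0.026 m and angle between cartridge_a's own z axis and vertical below 0.08 rad and ((horizontal distance between cartridge_b and pan_left_top below 0.035 m and z of cartridge_b in the frame of pan_left_top between -0.006 and 0.006 m and angle between cartridge_b's own z axis and vertical below 0.12 rad) or (horizontal distance between cartridge_b and pan_right_top below 0.035 m and z of cartridge_b in the frame of pan_right_top between -0.006 and 0.006 m and angle between cartridge_b's own z axis and vertical below 0.12 rad)) and linear speed of each of cartridge_a, cartridge_b below 0.02 m/s and contact force between the fingers and cartridge_a below 0.1 N and contact force between the fingers and cartridge_b below 0.1 N and contact force between the fingers and balance below 0.1 N); the robot touches nothing.
It fails at once if a cartridge is pushed into the dosing head or its seat with more than 28 N (contact force between any of cartridge_a, cartridge_b and head above 28 N).
It fails at once if the balance is loaded with more than 20 N by a cartridge or by the robot (contact force between any of cartridge_a, cartridge_b, the fingers, the arm and balance above 20 N).
It fails at once if the lighter cartridge is put into the head (horizontal distance between cartridge_b and head_mouth below 0.015 m and z of cartridge_b in the frame of head_mouth below -0.006 m).
It fails at once if the wrench, tape or mug is shifted by over 20 mm or tipped (distance of any of wrench, tape, mug from where it was at the start of the episode above 0.02 m or angle between any of wrench, tape, mug's own z axis and vertical above 0.3 rad).
It also fails if it takes over 72 s, if anything falls off the work surface, if the arm or the gripper's body presses on something with over 40 N, if the wrist force passes 120 N, or if a joint passes its speed limit or range.

## Robot

A 6-joint arm with a two-finger parallel gripper is mounted at the origin on the work surface. World frame = base frame: x ahead of the robot, y to its left, z up, the work surface at z = 0. Lengths are in m, angles in rad, forces in N, time in s.
With the tool pointing down it reaches from about 0.325 to 0.775 m from the base axis. Payload 5.5 kg.
Tool frame: the origin (TCP) lies midway between the tips of the shut fingers; the grasp point (between the pads) lies 19 mm behind it; z points along the fingers, y is the line along which they close (so a half turn about z gives the same grasp; the last joint's range is limited). The gripper opens to 85 mm and grips with 20 to 120 N. Pads are 22 mm wide; open, the fingers measure 114 mm over their backs; the gripper's body (76 mm by 85 mm) begins 54 mm behind the grasp point. The pads swing forward as they close: fully open they stand 13 mm farther back than shut.
Start: joints at [-0.057, 0.091, 1.231, -0, 1.82, -0.057], TCP at [0.6, -0, 0.231] pointing down, gripper open.
Joint ranges: [-2.87, 2.87], [-0.86, 2.18], [0.17, 2.46], [-1.51, 4.65], [0.06, 2.69], [-2.65, 2.65]. Speed limits (rad/s): [2.57, 2.57, 3.01, 3.14, 3.14, 3.14].

## Interface

Orientations are given as a 3x3 rotation matrix whose columns are the frame's x, y, z axes.
In Python, from rig import status, capture, camera_info, order, finder gives the robot as it stands. The module is installed in compiled form; this text tells all that it offers.
- The arm moves only by the shell command python3 -m jog 'ROWS' [FORCE]. ROWS is a JSON list of rows, 1 to 10 of them, each of 5 numbers: the finger opening in m, then dx, dy, dz in m, then a turn about the tool's z in rad; each row is the pose to reach, as a shift and turn from the pose commanded when the command began, along the tool's axes at that moment; what a row does not reach only later rows make up. A row lasts 1/8 s, in which the tool goes at most 0.0625 m and 0.188 rad, less where a joint would pass 70% of its speed; a pose out of reach is approached as far as the arm can. The fingers move at their own pace and stop on an object; FORCE is the grip in N (left out, the last holds). Time passes only in rows, so rows that do not move let the fingers close. It prints the time, the measured TCP pose, the force, the opening and the grip force at its end.
- status.observe(): the state, without advancing time (a new reading comes with each control period).
- capture(name): name is "scene" or "side" or "wrist"; returns the picture (400x640x3 uint8, blue, green, red); there is no depth.
- camera_info(name): a dict with "K" (3x3 intrinsics, pixels), "T" (4x4, takes a point from camera to world coordinates); the wrist camera has in their place "hand_eye" (4x4, takes a point from camera to tool coordinates, whose origin is the TCP and whose axes are the flange's). Camera axes: x right, y down, z forward; pixel columns grow to the right and rows downward; lengths in m; the calibration is good to about 2 mm. A picture is of the moment at which its call begins: read the wrist's pose just before it. camera_info takes no time and is no camera call.
- order.hand_in(): hands the job in; it is judged then, once.
Trained networks look in the newest picture that a camera, given by its name, has taken for a name from the list of things; names that differ only in an ending like _2 or _b are one class to them, and where a whole thing is asked for, a point or a joint stands for the part that bears it (a point fixed in the world has none). Each returns a list of dicts, best first, with "score" (0 to 1); they miss things now and then, are a little off and sometimes report something else, mostly with a low value. They report only what shows in the picture. A call takes as long as a camera call.
- finder.spot_in(name, camera): "bbox" ([left, top, right, bottom] in pixels, round what is visible of it).
- finder.masks_of(name, camera): "pixels" (400x640 bool, what is visible of it) and "bbox" ([left, top, right, bottom] in pixels, round what is visible of it).
- finder.spot_point(name, camera): "centre" ([row, column] in pixels: a listed point, or the origin of a listed thing).
The state is a dict: "t": time; "joint_positions": joint angles; "qd": joint speeds; "joint_efforts": joint torques, N m; "ee_pos": TCP position; "eef_rot": TCP orientation; "ft_force": force on the tool from outside, world axes, zero at the start; "moment": the same for the moment, N m; "opening": finger opening in m; "grasp_force": force on a finger pad.
Only numpy, scipy, OpenCV 4.12 (cv2) and the standard library are available. Lean on these libraries where they do the work, as an engineer would, in place of code of your own. Each camera call takes 0.05 s, during which the arm holds its last target. There are 200 camera calls.

## Working session

There is one attempt and no reset: what is moved stays moved. The work goes in short steps, Python scripts to look and compute and a shell command to move; the robot and the scene stay as the last step left them, time stands still between calls to the robot, and variables do not carry over. Pictures are saved under pics/ and viewed, at most 10 in all, crops included, and the job is handed in when it is done.

```bash
mkdir -p pics; cat > h.py <<'E'
import numpy as np, cv2
from rig import status, capture, camera_info, order, finder
def cam(name):
    c=camera_info(name)
    if 'T' in c: return np.array(c['K']),np.array(c['T'])
    s=status.observe(); W=np.eye(4); W[:3,:3]=s['eef_rot']; W[:3,3]=s['ee_pos']
    return np.array(c['K']),W@np.array(c['hand_eye'])
def ray(KT,uv):
    K,T=KT; d=T[:3,:3]@np.linalg.inv(K)@np.array([uv[0],uv[1],1.]); return T[:3,3],d/np.linalg.norm(d)
def onz(KT,uv,z):
    o,d=ray(KT,uv); return o+d*(z-o[2])/d[2]
def tri(rs):
    A=sum(np.eye(3)-np.outer(d,d) for o,d in rs); b=sum((np.eye(3)-np.outer(d,d))@o for o,d in rs)
    p=np.linalg.solve(A,b); return p,[float(np.linalg.norm(np.cross(p-o,d))) for o,d in rs]
def proj(KT,p):
    K,T=KT; q=K@(np.linalg.inv(T)@np.append(p,1))[:3]; return q[:2]/q[2]
E
python3 - <<'E'
from h import *
np.set_printoptions(precision=3,suppress=True)
s=status.observe(); print(s['t'],s['ee_pos'],s['eef_rot'])
for c in ['scene','side','wrist']:
    KT=cam(c); im=capture(c); cv2.imwrite(f'pics/{c}0.png',im); print(c,KT[1][:3,3],KT[1][:3,2],KT[0][0,0])
    for n in ['cartridge_a','head_mouth','pan_left_top','pan_right_top','balance','head']:
        r=finder.spot_point(n,c); print(n,[(np.round(q['centre'],1),round(q['score'],2)) for q in r[:4]])
    for n in ['cartridge_a']: print([(q['bbox'],round(q['score'],2)) for q in finder.spot_in(n,c)[:4]])
E
cd pics; python3 -c "
import cv2,numpy as np
a=[cv2.resize(cv2.imread(f'{c}0.png'),(480,300)) for c in ['scene','side']]
cv2.imwrite('m0.png',np.vstack(a))"
```

```text
0.0 [0.6  0.   0.23] [[-0.     1.    -0.002]
 [ 1.     0.     0.   ]
 [ 0.    -0.002 -1.   ]]
scene [ 1.036 -0.476  0.856] [-0.487  0.452 -0.747] 399.28283085547594
cartridge_a [(array([248.5, 210.8]), 0.85), (array([223.2, 249.8]), 0.75)]
head_mouth [(array([130.1, 382.7]), 0.81)]
pan_left_top [(array([181.3, 395.4]), 0.57), (array([157.7, 424.4]), 0.47)]
pan_right_top [(array([225. , 315.6]), 0.8)]
balance [(array([226. , 358.2]), 0.76)]
head [(array([149.6, 379.7]), 0.8), (array([157.9, 422.4]), 0.69)]
[([234.1, 191.6, 255.2, 229.8], 0.93), ([194.9, 215.8, 219.8, 255.4], 0.75)]
side [0.31  0.878 0.822] [ 0.213 -0.759 -0.615] 478.3793547109624
cartridge_a [(array([185.5, 396.5]), 0.72), (array([207.5, 388. ]), 0.66)]
head_mouth [(array([318.2, 321.9]), 0.67)]
pan_left_top [(array([240. , 261.1]), 0.76)]
pan_right_top [(array([178.5, 314.5]), 0.96)]
balance [(array([235.4, 288.8]), 0.87)]
head [(array([339.5, 318.4]), 0.97)]
[([393.9, 152.4, 407.7, 182.2], 0.84), ([384.8, 172.2, 400.8, 213.1], 0.77)]
wrist [0.599 0.075 0.374] [-0.    -0.294 -0.956] 286.47268912077203
cartridge_a []
head_mouth []
pan_left_top [(array([ 12.5, 385.2]), 0.68), (array([281.3, 333.3]), 0.19)]
pan_right_top [(array([280.7, 333.4]), 0.94)]
balance [(array([143.8, 350.3]), 0.66)]
head []
[]
```

View pics/m0.png

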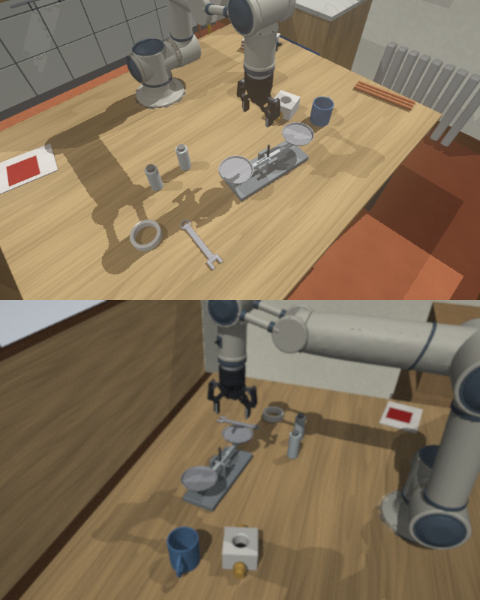

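View pics/wrist0.png

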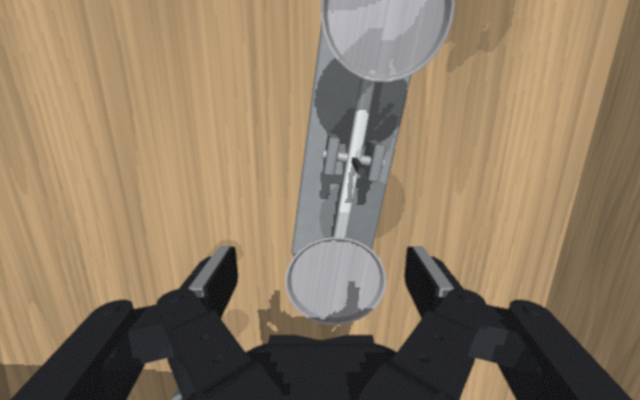

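The scene view shows two cartridges (about 250,215 and 211,240 px), the balance at 360,226, the head at 383,140, with mug, tape and wrench clear of them. The wrist view shows the right pan at (333,281) and the left pan at (385,12).

```bash
python3 - <<'E'
from h import *
np.set_printoptions(precision=3,suppress=True)
S,D,W=cam('scene'),cam('side'),cam('wrist')
def t(n,*a): 
    p,e=tri([ray(k,(rc[1],rc[0])) for k,rc in a]); print(n,p,np.round(e,4))
t('mouth',(S,(130.1,382.7)),(D,(318.2,321.9)))
t('head',(S,(149.6,379.7)),(D,(339.5,318.4)))
t('panR',(S,(225,315.6)),(D,(178.5,314.5)),(W,(280.7,333.4)))
t('panL',(S,(181.3,395.4)),(D,(240,261.1)),(W,(12.5,385.2)))
t('bal',(S,(226,358.2)),(D,(235.4,288.8)))
t('c1',(S,(248.5,210.8)),(D,(185.5,396.5)))
t('c1x',(S,(248.5,210.8)),(D,(207.5,388)))
t('c2',(S,(223.2,249.8)),(D,(207.5,388)))
for n,k,rc in [('c1',S,(248.5,210.8)),('c2',S,(223.2,249.8)),('c1',D,(185.5,396.5)),('c2',D,(207.5,388))]: print(n,onz(k,rc[::-1],0))
# tops: cap tops
for n,k,b in [('c1',S,[191.6,234.1,229.8,255.2]),('c2',S,[194.9,215.8,219.8,255.4])]: print(b)
for c,KT in (('scene',S),('side',D)):
    capture(c)
    for nm in ['cartridge_a','mug','tape','wrench','head']:
        for q in finder.masks_of(nm,c)[:2]:
            m=q['pixels']; ys,xs=np.nonzero(m); 
            print(c,nm,round(q['score'],2),np.round(q['bbox']),'table under centre-bottom',onz(KT,(xs.mean(),ys.max()),0)[:2])
im=cv2.imread('pics/side0.png')[130:230,340:460]; im2=cv2.imread('pics/scene0.png')[170:270,180:300]
cv2.imwrite('pics/z.png',cv2.resize(np.vstack([im,im2]),None,fx=3,fy=3,interpolation=2))
E
```

```text
mouth [0.478 0.303 0.072] [0.005 0.005]
head [ 0.483  0.299 -0.002] [0.002 0.002]
panR [ 0.616 -0.103  0.106] [0.002 0.002 0.004]
panL [0.657 0.151 0.096] [0.003 0.005 0.004]
bal [0.645 0.024 0.008] [0. 0.]
c1 [ 0.423 -0.292 -0.002] [0.001 0.001]
c1x [ 0.416 -0.272 -0.053] [0.025 0.025]
c2 [ 0.429 -0.173  0.002] [0.004 0.004]
c1 [ 0.426 -0.292  0.   ]
c2 [ 0.432 -0.172  0.   ]
c1 [ 0.422 -0.291  0.   ]
c2 [ 0.426 -0.179  0.   ]
[191.6, 234.1, 229.8, 255.2]
[194.9, 215.8, 219.8, 255.4]
scene cartridge_a 0.92 [191. 218. 219. 255.] table under centre-bottom [ 0.431 -0.312]
scene cartridge_a 0.78 [234. 192. 254. 231.] table under centre-bottom [ 0.429 -0.188]
scene mug 0.62 [409. 127. 446. 171.] table under centre-bottom [0.643 0.339]
scene tape 0.66 [172. 293. 215. 335.] table under centre-bottom [ 0.589 -0.443]
scene wrench 0.61 [244. 294. 297. 360.] table under centre-bottom [ 0.746 -0.357]
scene head 0.21 [294. 160. 422. 243.] table under centre-bottom [ 0.669 -0.025]
side cartridge_a 0.82 [393. 150. 409. 186.] table under centre-bottom [ 0.412 -0.297]
side cartridge_a 0.74 [379. 169. 401. 215.] table under centre-bottom [ 0.413 -0.167]
side mug 0.86 [226. 300. 268. 370.] table under centre-bottom [0.595 0.407]
side tape 0.79 [351. 143. 380. 164.] table under centre-bottom [ 0.54  -0.386]
side tape 0.41 [242. 167. 332. 255.] table under centre-bottom [0.628 0.086]
side wrench 0.59 [291. 158. 346. 172.] table under centre-bottom [ 0.677 -0.286]
side head 0.57 [297. 299. 346. 373.] table under centre-bottom [0.455 0.367]
```

View pics/z.png

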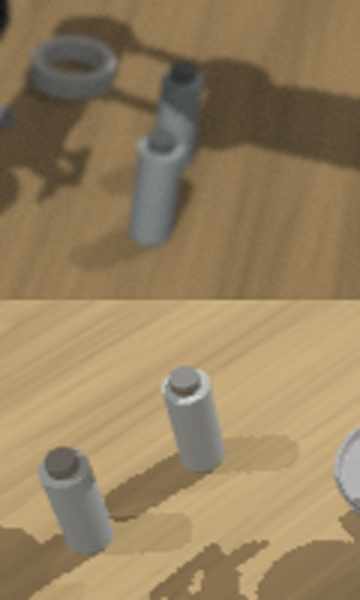

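The crop shows two upright, free-standing cartridges at about (0.424,-0.292) and (0.430,-0.175) with no obstacles beside them. I'll move the wrist camera over both.

```bash
python3 -m jog '[[0.085,-0.05,-0.034,0,0],[0.085,-0.1,-0.068,0,0],[0.085,-0.15,-0.102,-0.01,0],[0.085,-0.2,-0.136,-0.02,0],[0.085,-0.25,-0.17,-0.02,0],[0.085,-0.25,-0.17,-0.02,0],[0.085,-0.25,-0.17,-0.02,0]]'
cat > look.py <<'E'
from h import *
import sys
np.set_printoptions(precision=4,suppress=True)
KT=cam('wrist'); s=status.observe(); im=capture('wrist'); cv2.imwrite(f'pics/{sys.argv[1]}.png',im)
print(s['t'],s['ee_pos'],'F',s['ft_force'])
for a in sys.argv[2:]:
    n,z=a.split(':'); z=float(z)
    for q in finder.spot_point(n,'wrist')[:3]: 
        r,c=q['centre']; print(n,'pt',np.round([c,r],1),round(q['score'],2),onz(KT,(c,r),z))
    for q in finder.masks_of(n,'wrist')[:3]: print(n,'mask',q['bbox'],round(q['score'],2),q['pixels'].sum())
E
python3 look.py w1 cartridge_a:0
```

```text
t: 2.68
ee_pos: [0.4301, -0.2498, 0.2513]
eef_rot: [[0.001, 1.0, 0.0], [1.0, -0.001, 0.0], [0.0, 0.0, -1.0]]
ft_force: [1.3, -0.5, -0.4]
opening: 0.0851
grasp_force: 0.0
2.675 [ 0.4301 -0.2498  0.2513] F [ 1.3405 -0.5262 -0.3881]
cartridge_a pt [317.6 196. ] 0.89 [ 0.4243 -0.296   0.    ]
cartridge_a pt [313.3 106.7] 0.71 [ 0.4191 -0.1733  0.    ]
cartridge_a pt [399.6 267.7] 0.53 [ 0.5517 -0.4131  0.    ]
cartridge_a mask [299.6, 182.8, 332.2, 236.6] 0.71 1550
cartridge_a mask [291.8, 84.8, 331.8, 126.8] 0.66 1349
```

View pics/w1.png

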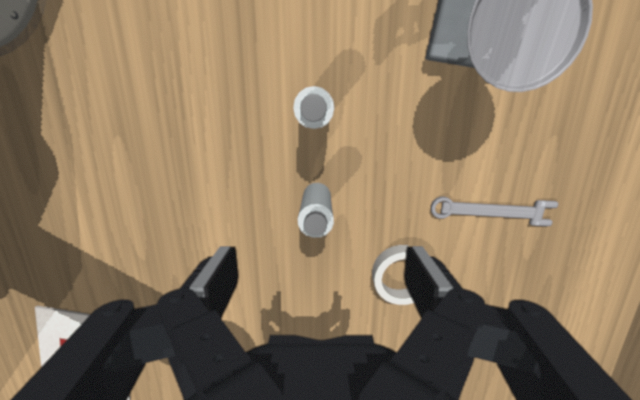

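The wrist view shows cap centres at about (313.5,107) for the nearer cartridge and (315.5,223) for the farther one, both standing clear. I'll triangulate the caps with the scene view.

```bash
python3 - <<'E'
from h import *
np.set_printoptions(precision=4,suppress=True)
W,S,D=cam('wrist'),cam('scene'),cam('side')
for w,s,d in [((313.5,107),(241.3,196.7),(340+162/3,130+140/3)),((315.5,223),(200.7,224),(340+184/3,130+73/3))]:
    print(tri([ray(W,w),ray(S,s),ray(D,d)]),onz(W,w,.11),onz(S,s,.11),onz(D,d,.11))
E
```

```text
(array([ 0.4225, -0.1741,  0.1062]), [0.0011070728239590836, 0.002427322478697476, 0.0025603193088875446]) [ 0.4223 -0.1731  0.11  ] [ 0.4287 -0.1762  0.11  ] [ 0.4204 -0.1719  0.11  ]
(array([ 0.4233, -0.2939,  0.1046]), [0.0005662964416067224, 0.0022292741257226192, 0.0027634812909089084]) [ 0.4239 -0.2913  0.11  ] [ 0.4304 -0.2948  0.11  ] [ 0.4205 -0.2884  0.11  ]
```

```bash
python3 -m jog '[[0.085,0.04,-0.004,0.03,0],[0.085,0.076,-0.0075,0.06,0],[0.085,0.076,-0.0075,0.11,0],[0.085,0.076,-0.0075,0.15,0],[0.085,0.076,-0.0075,0.18,0],[0.085,0.076,-0.0075,0.191,0],[0.085,0.076,-0.0075,0.191,0],[0.03,0.076,-0.0075,0.191,0],[0.03,0.076,-0.0075,0.191,0],[0.03,0.076,-0.0075,0.191,0]]' 60; python3 -m jog '[[0.03,0,0,0,0],[0.03,0,0,0,0],[0.03,0,0,0,0],[0.03,0,0,-0.02,0],[0.03,0,0,-0.05,0],[0.03,0,0,-0.1,0],[0.03,0,0,-0.15,0],[0.03,0,0,-0.15,0]]'; python3 look.py w2 cartridge_a:0
```

```text
t: 4.08
ee_pos: [0.4231, -0.1744, 0.0617]
eef_rot: [[0.0, 1.0, 0.002], [1.0, -0.0, -0.001], [-0.001, 0.002, -1.0]]
ft_force: [-1.4, -0.1, 4.6]
opening: 0.039
grasp_force: 60.7
t: 5.08
ee_pos: [0.424, -0.1748, 0.2149]
eef_rot: [[0.0, 1.0, 0.007], [1.0, -0.0, -0.004], [-0.004, 0.007, -1.0]]
ft_force: [-0.4, -1.0, -2.7]
opening: 0.039
grasp_force: 60.8
5.075 [ 0.424  -0.1748  0.2149] F [-0.3699 -1.0196 -2.6551]
cartridge_a pt [319.  208.5] 0.69 [ 0.4218 -0.228   0.    ]
cartridge_a mask [275.8, 186.7, 364.3, 334.7] 0.95 9685
cartridge_a mask [434.7, 0.0, 607.2, 175.4] 0.43 22848
```

View pics/w2.png

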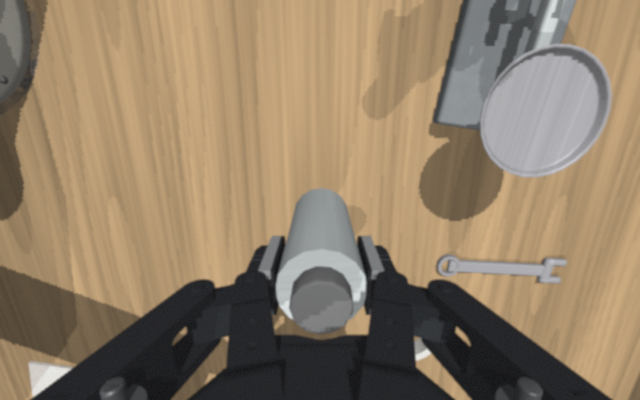

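The cartridge is held squarely between the pads (cap at 322,298), and the right pan is at (546,110). Next is the left pan, with a look on the way.

```bash
python3 -m jog '[[0.03,0.03,0.03,-0.01,0],[0.03,0.075,0.07,-0.02,0],[0.03,0.12,0.11,-0.02,0],[0.03,0.165,0.15,-0.02,0],[0.03,0.21,0.19,-0.02,0],[0.03,0.245,0.22,-0.02,0],[0.03,0.255,0.226,-0.02,0],[0.03,0.255,0.226,-0.02,0],[0.03,0.255,0.226,-0.02,0]]'; python3 - <<'E'
from h import *
np.set_printoptions(precision=4,suppress=True)
K=cam('wrist'); im=capture('wrist'); cv2.imwrite('pics/w3.png',im)
for n in ['pan_left_top','pan_right_top']:
    for q in finder.spot_point(n,'wrist')[:2]: r,c=q['centre']; print(n,(c,r),q['score'],onz(K,(c,r),.1))
    for q in finder.masks_of(n,'wrist')[:2]:
        ct=max(cv2.findContours(q['pixels'].astype('uint8'),0,1)[0],key=len); e=cv2.fitEllipse(ct); print(e,q['bbox'],q['score'],onz(K,e[0],.1))
E
```

```text
t: 6.35
ee_pos: [0.6479, 0.0797, 0.23]
eef_rot: [[0.001, 1.0, -0.001], [1.0, -0.001, -0.001], [-0.001, -0.001, -1.0]]
ft_force: [0.5, -0.7, -1.7]
opening: 0.0383
grasp_force: 61.4
pan_left_top (328.5, 113.5) 0.57 [0.6535 0.1497 0.1   ]
((327.3706359863281, 107.44132995605469), (120.45191192626953, 126.35010528564453), 5.645165920257568) [264.7, 44.9, 385.7, 176.2] 0.98 [0.6525 0.155  0.1   ]
pan_right_top (290.3, 341.2) 0.71 [ 0.6102 -0.1086  0.1   ]
pan_right_top (311.6, 204.0) 0.49 [0.6372 0.0623 0.1   ]
((306.3083801269531, 322.7137145996094), (27.249740600585938, 75.07672882080078), 94.60501861572266) [271.0, 307.5, 336.8, 339.6] 0.75 [ 0.6295 -0.0822  0.1   ]
```

View pics/w3.png

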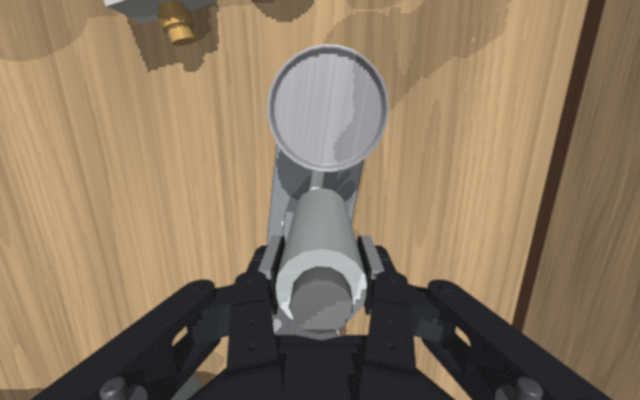

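The left pan centre is at (328,110) px, about (0.653,0.153). I'll lower onto it.

```bash
python3 -m jog '[[0.03,0.04,0.003,0.01,0],[0.03,0.073,0.006,0.03,0],[0.03,0.073,0.006,0.055,0],[0.03,0.073,0.006,0.064,0],[0.03,0.073,0.006,0.069,0],[0.03,0.073,0.006,0.074,0],[0.03,0.073,0.006,0.079,0],[0.03,0.073,0.006,0.081,0],[0.03,0.073,0.006,0.081,0]]'; python3 -m jog '[[0.03,0,0,0.001,0],[0.03,0,0,0.002,0],[0.03,0,0,0.002,0]]'
```

```text
t: 7.72
ee_pos: [0.6545, 0.154, 0.1491]
eef_rot: [[0.0, 1.0, -0.0], [1.0, -0.0, 0.0], [0.0, -0.0, -1.0]]
ft_force: [1.1, 0.7, -2.1]
opening: 0.0387
grasp_force: 61.4
t: 8.1
ee_pos: [0.6545, 0.154, 0.1472]
eef_rot: [[-0.0, 1.0, -0.0], [1.0, 0.0, 0.0], [0.0, -0.0, -1.0]]
ft_force: [0.6, 0.4, -1.8]
opening: 0.0386
grasp_force: 61.4
```

```bash
python3 -m jog '[[0.03,0,0,0.001,0],[0.03,0,0,0.001,0]]'|grep -E 'pos|ft'; python3 -m jog '[[0.03,0,0,0.001,0],[0.03,0,0,0.001,0]]'|grep -E 'pos|ft';
```

```text
ee_pos: [0.6545, 0.154, 0.1463]
ft_force: [0.7, -0.1, -1.8]
ee_pos: [0.6546, 0.154, 0.1462]
ft_force: [-1.0, -0.2, 2.7]
```

The pan is on its stop at about 4 N, so I can release.

```bash
python3 -m jog '[[0.05,0,0,0,0],[0.085,0,0,0,0],[0.085,0,0,0,0],[0.085,0,0,0,0],[0.085,0,0,-0.04,0],[0.085,0,0,-0.09,0],[0.085,0,0,-0.12,0],[0.085,-0.06,-0.02,-0.12,0],[0.085,-0.12,-0.06,-0.12,0]]'; python3 - <<'E'
from h import *
for i in range(3):
    s=status.observe(); capture('side'); p=finder.spot_point('cartridge_a','side'); print([(q['centre'],q['score']) for q in p[:3]])
E
```

```text
t: 9.72
ee_pos: [0.6002, 0.0414, 0.2649]
eef_rot: [[-0.001, 1.0, 0.0], [1.0, 0.001, -0.001], [-0.001, 0.0, -1.0]]
ft_force: [0.6, -0.9, 1.1]
opening: 0.085
grasp_force: 0.0
[([241.1, 266.7], 0.97), ([184.1, 398.2], 0.56)]
[([243.6, 266.0], 0.85), ([185.2, 396.6], 0.62)]
[([244.1, 266.3], 0.9), ([183.5, 396.6], 0.86)]
```

```bash
python3 -m jog '[[0.085,-0.05,-0.026,0,0],[0.085,-0.1,-0.052,0,0],[0.085,-0.15,-0.078,0,0],[0.085,-0.2,-0.104,0,0],[0.085,-0.25,-0.13,0,0],[0.085,-0.3,-0.156,0.02,0],[0.085,-0.327,-0.17,0.03,0],[0.085,-0.327,-0.17,0.03,0],[0.085,-0.327,-0.17,0.03,0]]'; python3 look.py w4 cartridge_a:0;python3 look.py w4b cartridge_a:0.11|tail -3
```

```text
t: 11.15
ee_pos: [0.4314, -0.2836, 0.2357]
eef_rot: [[-0.001, 1.0, 0.001], [1.0, 0.001, 0.0], [0.0, 0.001, -1.0]]
ft_force: [0.2, 0.0, -0.3]
opening: 0.0847
grasp_force: 0.0
11.15 [ 0.4314 -0.2836  0.2357] F [ 0.2041  0.0459 -0.2761]
cartridge_a pt [314.4 174.4] 0.71 [ 0.4216 -0.2946  0.    ]
cartridge_a mask [295.1, 162.5, 332.7, 211.8] 0.67 1607
cartridge_a mask [493.6, 0.0, 621.6, 44.0] 0.23 4174
11.3 [ 0.4313 -0.2834  0.236 ] F [-0.1597 -0.6331  0.302 ]
cartridge_a pt [314.5 174.7] 0.58 [ 0.424  -0.2698  0.11  ]
cartridge_a mask [295.0, 162.5, 331.9, 214.2] 0.82 1624
```

View pics/w4.png

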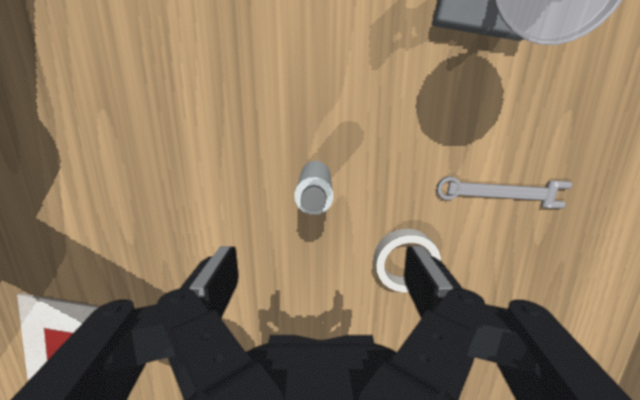

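The cartridge cap is at (314,199), with the tape clear of the fingers' path (407,260). Descending and grasping now.

```bash
python3 -m jog '[[0.085,-0.01,-0.008,0.03,0],[0.085,-0.01,-0.008,0.08,0],[0.085,-0.01,-0.008,0.12,0],[0.085,-0.01,-0.008,0.16,0],[0.085,-0.01,-0.008,0.176,0],[0.085,-0.01,-0.008,0.176,0],[0.03,-0.01,-0.008,0.176,0],[0.03,-0.01,-0.008,0.176,0],[0.03,-0.01,-0.008,0.176,0],[0.03,-0.01,-0.008,0.176,0]]' 60; python3 -m jog '[[0.03,0,0,0,0],[0.03,0,0,0,0],[0.03,0,0,-0.02,0],[0.03,0,0,-0.05,0],[0.03,0,0,-0.1,0],[0.03,0,0,-0.15,0],[0.03,0,0,-0.18,0],[0.03,0,0,-0.18,0],[0.03,0,0,-0.18,0]]'
```

```text
t: 12.7
ee_pos: [0.4231, -0.2949, 0.061]
eef_rot: [[-0.0, 1.0, 0.002], [1.0, 0.0, -0.002], [-0.002, 0.002, -1.0]]
ft_force: [0.5, -0.1, 6.1]
opening: 0.0386
grasp_force: 60.4
t: 13.82
ee_pos: [0.4218, -0.2941, 0.2375]
eef_rot: [[-0.0, 1.0, -0.002], [1.0, 0.0, 0.002], [0.002, -0.002, -1.0]]
ft_force: [0.8, 0.8, -3.4]
opening: 0.0383
grasp_force: 60.9
```

```bash
python3 -m jog '[[0.03,0.04,0.04,0,0],[0.03,0.08,0.08,0,0],[0.03,0.12,0.12,0,0],[0.03,0.13,0.16,0,0],[0.03,0.13,0.191,0,0],[0.03,0.13,0.191,0,0],[0.03,0.13,0.191,0,0]]'|grep -E pos; python3 - <<'E'
from h import *
np.set_printoptions(precision=4,suppress=True)
K=cam('wrist'); im=capture('wrist'); cv2.imwrite('pics/w5.png',im)
n='pan_right_top'
for q in finder.spot_point(n,'wrist')[:2]: r,c=q['centre']; print(n,(c,r),q['score'],onz(K,(c,r),.116))
for q in finder.masks_of(n,'wrist')[:2]:
    ct=max(cv2.findContours(q['pixels'].astype('uint8'),0,1)[0],key=len); e=cv2.fitEllipse(ct); print(e,q['bbox'],q['score'],onz(K,e[0],.119))
E
```

```text
ee_pos: [0.6123, -0.1644, 0.2372]
pan_right_top (322.0, 126.5) 0.92 [ 0.6116 -0.1053  0.116 ]
((325.0622863769531, 122.27626037597656), (123.71076965332031, 127.48058319091797), 0.5758062601089478) [263.2, 58.6, 386.7, 188.0] 0.85 [ 0.6143 -0.1015  0.119 ]
```

```bash
python3 -m jog '[[0.03,0.04,0,0.01,0],[0.03,0.061,0.001,0.03,0],[0.03,0.061,0.001,0.05,0],[0.03,0.061,0.001,0.056,0],[0.03,0.061,0.001,0.061,0],[0.03,0.061,0.001,0.066,0],[0.03,0.061,0.001,0.071,0],[0.03,0.061,0.001,0.071,0],[0.03,0.061,0.001,0.071,0]]'; python3 -c "
from h import *
capture('side');print(finder.spot_in('cartridge_a','side'))"
```

```text
t: 15.98
ee_pos: [0.6144, -0.1035, 0.1686]
eef_rot: [[0.0, 1.0, 0.001], [1.0, -0.0, -0.0], [-0.0, 0.001, -1.0]]
ft_force: [-0.1, -1.4, 0.0]
opening: 0.0384
grasp_force: 62.0
[{'bbox': [310.4, 140.1, 327.0, 182.3], 'score': 0.76}, {'bbox': [255.5, 198.2, 273.7, 250.5], 'score': 0.63}, {'bbox': [297.3, 297.2, 345.8, 372.1], 'score': 0.36}, {'bbox': [349.8, 143.7, 379.8, 163.1], 'score': 0.16}]
```

```bash
python3 -m jog '[[0.05,0,0,0,0],[0.085,0,0,0,0],[0.085,0,0,0,0],[0.085,0,0,0,0],[0.085,0,0,-0.03,0],[0.085,0,0,-0.08,0],[0.085,0,0,-0.12,0],[0.085,0.04,-0.04,-0.12,0],[0.085,0.08,-0.08,-0.12,0],[0.085,0.117,-0.117,-0.12,0]]'; python3 -m jog '[[0.085,0,0,0,0],[0.085,0,0,0,0],[0.085,0,0,0,0],[0.085,0,0,0,0],[0.085,0,0,0,0],[0.085,0,0,0,0],[0.085,0,0,0,0],[0.085,0,0,0,0]]' >/dev/null; python3 - <<'E'
from h import *
for c in ['side','scene','wrist']:
    im=capture(c); cv2.imwrite(f'pics/b_{c}.png',im)
    print(c,[(np.round(q['bbox']),q['score']) for q in finder.spot_in('cartridge_a',c)[:2]])
    print([(n,np.round(q['centre']),q['score']) for n in ('cartridge_a','pan_left_top','pan_right_top') for q in finder.spot_point(n,c)[:2]])
a=cv2.imread('pics/b_side.png')[120:270,220:360];b=cv2.imread('pics/b_scene.png')[120:270,280:440]
cv2.imwrite('pics/bb.png',np.hstack([cv2.resize(a,(373,400)),cv2.resize(b,(427,400))]))
E
```

```text
t: 17.32
ee_pos: [0.496, 0.0147, 0.2884]
eef_rot: [[0.0, 1.0, 0.0], [1.0, -0.0, 0.0], [0.0, 0.0, -1.0]]
ft_force: [1.2, 1.0, 0.1]
opening: 0.085
grasp_force: 0.0
side [(array([252., 189., 274., 242.]), 0.75), (array([307., 147., 327., 191.]), 0.58)]
[('cartridge_a', array([185., 315.]), 0.78), ('cartridge_a', array([232., 262.]), 0.58), ('pan_left_top', array([234., 266.]), 0.87), ('pan_right_top', array([186., 315.]), 0.56)]
scene [(array([392., 137., 411., 181.]), 0.98), (array([305., 197., 322., 237.]), 0.87)]
[('cartridge_a', array([228., 312.]), 0.88), ('pan_left_top', array([176., 396.]), 0.74), ('pan_left_top', array([130., 383.]), 0.49), ('pan_right_top', array([228., 318.]), 0.69), ('pan_right_top', array([323., 266.]), 0.52)]
wrist [(array([461.,   0., 593.,  60.]), 0.86), (array([394., 245., 407., 271.]), 0.72)]
[('cartridge_a', array([ 36., 480.]), 0.91), ('cartridge_a', array([253., 407.]), 0.67), ('pan_right_top', array([258., 406.]), 0.81)]
```

View pics/bb.png

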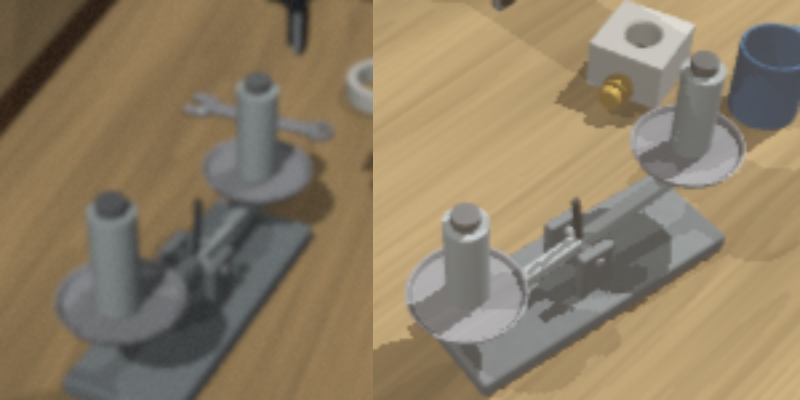

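The right pan (in the scene crop, cartridge at 466,250) is down and the left one is up; the keypoints agree: right pan +7.5 px, left pan −6 px in the side view. So the right-hand cartridge is the heavier one, and both stand upright. I'll check its position from the caps.

```bash
python3 - <<'E'
from h import *
np.set_printoptions(precision=4,suppress=True)
S,D=cam('scene'),cam('side')
print(tri([ray(D,(316.8,150.8)),ray(S,(314.9,201.4))]))
print(tri([ray(D,(220+112/2.667,120+203/2.667)),ray(S,(280+(704-373)/2.667,120+65/2.667))]))
print(tri([ray(D,(314.5,185.5)),ray(S,(318,228))]),tri([ray(D,(266,234)),ray(S,(396,176))]))
E
python3 -m jog '[[0.085,-0.02,0.02,-0.01,0],[0.085,-0.06,0.06,-0.015,0],[0.085,-0.1,0.1,-0.015,0],[0.085,-0.118,0.118,-0.015,0],[0.085,-0.118,0.118,-0.015,0],[0.085,-0.118,0.118,-0.015,0]]'|grep -E '^t|pos'; python3 look.py w6 cartridge_a:0.084
python3 -c "
import cv2;cv2.imwrite('pics/w6c.png',cv2.imread('pics/w6.png')[150:400,200:440])"
```

```text
(array([ 0.6152, -0.1025,  0.1904]), [0.002833953554341066, 0.0028339535543410546])
(array([0.6548, 0.1514, 0.221 ]), [0.0025698572544911548, 0.0025698572544914657])
(array([ 0.6173, -0.0962,  0.0878]), [0.0016740513597848727, 0.0016740513597848696]) (array([0.6525, 0.1476, 0.1136]), [0.0014130487867018197, 0.001413048786701949])
t: 19.82
ee_pos: [0.615, -0.1039, 0.3034]
19.825 [ 0.615  -0.1039  0.3034] F [-0.6299 -0.0622 -0.734 ]
cartridge_a pt [322.8 166.1] 0.9 [ 0.6161 -0.1003  0.084 ]
cartridge_a mask [298.5, 152.0, 342.1, 204.7] 0.74 1781
```

View pics/w6c.png

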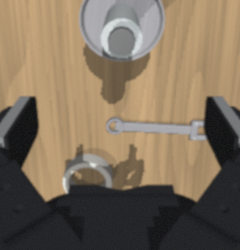

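Cap heights of 0.190 (right) and 0.221 (left) confirm that the right one is down and heavier; it stands at (320,190) px, between the fingers. Grasping it.

```bash
python3 -m jog '[[0.085,0,0,0.04,0],[0.085,0.001,0,0.09,0],[0.085,0.001,0,0.13,0],[0.085,0.001,0,0.15,0],[0.085,0.001,0,0.158,0],[0.085,0.001,0,0.158,0],[0.03,0.001,0,0.158,0],[0.03,0.001,0,0.158,0],[0.03,0.001,0,0.158,0],[0.03,0.001,0,0.158,0]]' 90; python3 -m jog '[[0.03,0,0,0,0],[0.03,0,0,-0.01,0],[0.03,0,0,-0.03,0],[0.03,0,0,-0.07,0],[0.03,0,0,-0.1,0],[0.03,0.02,-0.05,-0.1,0],[0.03,0.06,-0.1,-0.1,0],[0.03,0.12,-0.13,-0.1,0],[0.03,0.18,-0.135,-0.1,0],[0.03,0.24,-0.135,-0.1,0]]'
```

```text
t: 21.22
ee_pos: [0.6155, -0.1035, 0.1467]
eef_rot: [[0.0, 1.0, 0.002], [1.0, -0.0, -0.0], [-0.0, 0.002, -1.0]]
ft_force: [-2.0, 1.0, 5.6]
opening: 0.0379
grasp_force: 90.4
t: 22.48
ee_pos: [0.4795, 0.1374, 0.2471]
eef_rot: [[0.001, 1.0, 0.003], [1.0, -0.001, 0.0], [0.0, 0.003, -1.0]]
ft_force: [1.8, -0.9, -3.6]
opening: 0.0378
grasp_force: 92.0
```

```bash
cat > mouth.py <<'E'
from h import *
import sys
np.set_printoptions(precision=4,suppress=True)
K=cam('wrist'); im=capture('wrist'); cv2.imwrite(f'pics/{sys.argv[1]}.png',im)
for q in finder.spot_point('head_mouth','wrist')[:2]: r,c=q['centre']; print((c,r),q['score'],onz(K,(c,r),.062))
for q in finder.masks_of('head','wrist')[:1]: print(q['bbox'],q['score'])
g=cv2.cvtColor(im,cv2.COLOR_BGR2GRAY); print(cv2.imwrite(f'pics/{sys.argv[1]}g.png',g))
print(status.observe()['ee_pos'],repr(K[1]))
E
python3 -m jog '[[0.03,0.03,0,0,0],[0.03,0.06,0,0,0],[0.03,0.06,0,0,0],[0.03,0.06,0,0,0]]' | grep -E pos; python3 mouth.py m1; python3 -m jog '[[0.03,0.03,0,0,0],[0.03,0.05,0,0,0],[0.03,0.05,0,0,0],[0.03,0.05,0,0,0]]' | grep -E pos; python3 mouth.py m2
python3 -c "
import cv2,numpy as np
a=[cv2.imread(f'pics/{n}.png')[0:250,220:420] for n in('m1','m2')];cv2.imwrite('pics/mm.png',cv2.resize(np.hstack(a),(800,500),interpolation=2))"
```

```text
ee_pos: [0.4803, 0.1955, 0.2459]
(319.7, 75.2) 0.59 [0.4778 0.3033 0.062 ]
(319.6, 209.3) 0.45 [0.4776 0.153  0.062 ]
True
[0.4804 0.195  0.2456] array([[ 1.    ,  0.0001,  0.0003,  0.4789],
       [ 0.0002, -0.9558, -0.2941,  0.2707],
       [ 0.0002,  0.2941, -0.9558,  0.3884],
       [ 0.    ,  0.    ,  0.    ,  1.    ]])
ee_pos: [0.4803, 0.2454, 0.2452]
(320.2, 125.9) 0.78 [0.4783 0.3011 0.062 ]
[265.1, 50.0, 368.3, 184.9] 0.78
True
[0.4803 0.2453 0.2454] array([[ 1.    ,  0.0001, -0.0003,  0.479 ],
       [ 0.    , -0.9557, -0.2945,  0.3207],
       [-0.0004,  0.2945, -0.9557,  0.3877],
       [ 0.    ,  0.    ,  0.    ,  1.    ]])
```

View pics/mm.png

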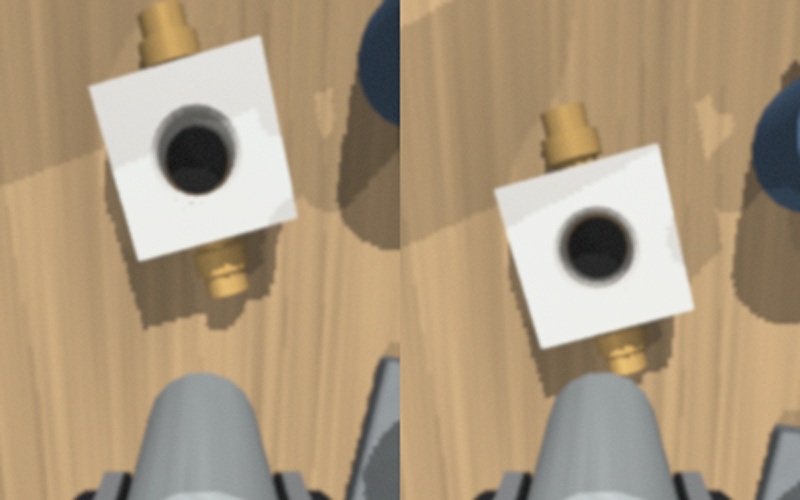

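The mouth is seen at about (319,76) px in m1 and (319,124) in m2, from the bore and from the crossing of the block's diagonals; the block is turned about 13°. The cartridge foot edge is at about (322,187). Now I'll work out the offset numerically.

```bash
python3 - <<'E'
from h import *
np.set_printoptions(precision=4,suppress=True)
K2=cam('wrist'); K1=(K2[0],K2[1].copy()); K1[1][:3,3]=[.4789,.2707,.3884]
print(tri([ray(K1,(318.7,76.4)),ray(K2,(318.7,125.3))]),onz(K1,(318.7,76.4),.062),onz(K2,(318.7,125.3),.062))
capture('wrist'); s=status.observe(); print(s['ee_pos'],s['eef_rot'][2])
for q in finder.spot_point('cartridge_a','wrist')[:2]: print(q['score'],q['centre'],onz(K2,q['centre'][::-1],s['ee_pos'][2]-.061))
im=cv2.imread('pics/m2.png'); g=cv2.cvtColor(im,6).astype(int)
print('col',[(r,g[r,322]) for r in range(180,345,3)])
print('row200',g[200,290:354:2]); print('row300',g[300,276:370:2])
for r in (186,187,188,189): print(r,'foot',onz(K2,(322,r),s['ee_pos'][2]-.061+.004))
# predict where cap would be if centred on tcp y
for dy in (-.004,0,.004):
    P=[proj(K2,np.array([s['ee_pos'][0]+.013*np.cos(a),s['ee_pos'][1]+dy+.013*np.sin(a),s['ee_pos'][2]+.049])) for a in np.linspace(0,6.28,60)]; P=np.array(P); print(dy,'cap rows',P.min(0),P.max(0))
    P=np.array([proj(K2,np.array([s['ee_pos'][0]+.02*np.cos(a),s['ee_pos'][1]+dy+.02*np.sin(a),s['ee_pos'][2]+h])) for h in(.037,) for a in np.linspace(0,6.28,60)]); print('  shoulder',P.min(0),P.max(0))
    P=np.array([proj(K2,np.array([s['ee_pos'][0]+.02*np.cos(a),s['ee_pos'][1]+dy+.02*np.sin(a),s['ee_pos'][2]-.057])) for a in np.linspace(0,6.28,60)]); print('  foot',P.min(0),P.max(0))
E
```

```text
(array([0.4768, 0.3019, 0.065 ]), [1.5704776205256133e-06, 1.57047762043968e-06]) [0.4767 0.3022 0.062 ] [0.4767 0.3017 0.062 ]
[0.4803 0.2453 0.2454] [-0.0001  0.0002 -1.    ]
0.62 [252.4, 471.5] [0.5982 0.2109 0.1844]
col [(180, np.int64(110)), (183, np.int64(110)), (186, np.int64(139)), (189, np.int64(157)), (192, np.int64(159)), (195, np.int64(158)), (198, np.int64(159)), (201, np.int64(158)), (204, np.int64(163)), (207, np.int64(162)), (210, np.int64(162)), (213, np.int64(162)), (216, np.int64(162)), (219, np.int64(165)), (222, np.int64(165)), (225, np.int64(165)), (228, np.int64(166)), (231, np.int64(167)), (234, np.int64(166)), (237, np.int64(168)), (240, np.int64(166)), (243, np.int64(165)), (246, np.int64(194)), (249, np.int64(202)), (252, np.int64(197)), (255, np.int64(197)), (258, np.int64(201)), (261, np.int64(183)), (264, np.int64(97)), (267, np.int64(96)), (270, np.int64(100)), (273, np.int64(101)), (276, np.int64(118)), (279, np.int64(128)), (282, np.int64(122)), (285, np.int64(122)), (288, np.int64(122)), (291, np.int64(120)), (294, np.int64(120)), (297, np.int64(121)
[... 551 characters left out ...]
19 120 121 120 120 121 119 120 121 120 121 129 134 134 133 132 131 132
 135 132 132 214 219 156 142 118  53  36  41]
186 foot [0.4799 0.2664 0.1884]
187 foot [0.4799 0.2657 0.1884]
188 foot [0.4799 0.2649 0.1884]
189 foot [0.4799 0.2642 0.1884]
-0.004 cap rows [291.0952 289.8743] [357.2348 344.8051]
  shoulder [277.6412 257.6173] [370.0248 336.2488]
  foot [295.7803 192.817 ] [349.3399 242.7761]
0 cap rows [290.7759 280.7276] [357.6141 336.8252]
  shoulder [277.2224 248.8819] [370.4911 329.0289]
  foot [295.6391 187.5068] [349.4949 238.0202]
0.004 cap rows [290.4498 271.3787] [358.0015 328.6809]
  shoulder [276.7955 239.9692] [370.9664 321.6759]
  foot [295.4962 182.1358] [349.6517 233.2128]
```

```bash
python3 -m jog '[[0.03,0.03,-0.0015,0,0],[0.03,0.055,-0.0028,0.03,0],[0.03,0.055,-0.0028,0.07,0],[0.03,0.055,-0.0028,0.1,0],[0.03,0.055,-0.0028,0.115,0],[0.03,0.055,-0.0028,0.115,0],[0.03,0.055,-0.0028,0.115,0]]'; python3 -m jog '[[0.03,0,0,0.003,0],[0.03,0,0,0.005,0],[0.03,0,0,0.007,0],[0.03,0,0,0.007,0]]' | grep -E 'pos|ft'; python3 -m jog '[[0.03,0,0,0.001,0],[0.03,0,0,0.002,0],[0.03,0,0,0.002,0]]' | grep -E 'pos|ft'
```

```text
t: 24.75
ee_pos: [0.4782, 0.3011, 0.1322]
eef_rot: [[0.0, 1.0, 0.002], [1.0, -0.0, 0.001], [0.001, 0.002, -1.0]]
ft_force: [0.2, -0.4, -1.0]
opening: 0.0385
grasp_force: 91.9
ee_pos: [0.4773, 0.3008, 0.123]
ft_force: [-0.4, 0.2, -2.5]
ee_pos: [0.4773, 0.3008, 0.1211]
ft_force: [-0.3, 0.1, -2.9]
```

```bash
for i in 1 2; do python3 -m jog '[[0.03,0,0,0.001,0],[0.03,0,0,0.002,0],[0.03,0,0,0.002,0]]' | grep -E 'pos|ft'; done;  python3 -m jog '[[0.03,0,0,0.001,0],[0.03,0,0,0.0015,0],[0.03,0,0,0.0015,0]]' | grep -E 'pos|ft'
```

```text
ee_pos: [0.4774, 0.3008, 0.1191]
ft_force: [-0.6, -0.3, -2.5]
ee_pos: [0.4774, 0.3008, 0.1171]
ft_force: [0.6, -0.1, -3.3]
ee_pos: [0.4774, 0.3008, 0.1157]
ft_force: [-0.1, 0.3, -2.8]
```

```bash
for i in 1 2 3; do python3 -m jog '[[0.03,0,0,0.001,0],[0.03,0,0,0.002,0],[0.03,0,0,0.002,0]]' | grep -E 'pos|ft'; done
```

```text
ee_pos: [0.4773, 0.3008, 0.1136]
ft_force: [0.7, 0.4, -2.9]
ee_pos: [0.4773, 0.3008, 0.1116]
ft_force: [-0.8, 0.3, -3.2]
ee_pos: [0.4774, 0.3008, 0.1096]
ft_force: [0.1, -0.1, -3.2]
```

```bash
for i in 1 2 3 4; do python3 -m jog '[[0.03,0,0,0.001,0],[0.03,0,0,0.001,0]]' | grep -E 'pos|ft'; done
```

```text
ee_pos: [0.4774, 0.3008, 0.1087]
ft_force: [-0.9, -0.3, -4.1]
ee_pos: [0.4774, 0.3008, 0.1077]
ft_force: [0.3, -0.1, -2.8]
ee_pos: [0.4774, 0.3008, 0.1066]
ft_force: [0.4, 0.5, -2.8]
ee_pos: [0.4774, 0.3008, 0.1056]
ft_force: [0.1, 0.6, -4.3]
```

```bash
for i in 1 2 3 4; do python3 -m jog '[[0.03,0,0,0.001,0],[0.03,0,0,0.001,0]]' | grep -E '^t|pos|ft'; done
```

```text
t: 29.12
ee_pos: [0.4774, 0.3008, 0.1046]
ft_force: [-0.4, 0.1, -2.8]
t: 29.38
ee_pos: [0.4774, 0.3008, 0.1037]
ft_force: [-0.0, -0.4, -2.8]
t: 29.62
ee_pos: [0.4773, 0.3008, 0.1026]
ft_force: [-0.6, 0.7, -3.0]
t: 29.88
ee_pos: [0.4774, 0.3008, 0.1016]
ft_force: [0.4, -0.5, -2.9]
```

```bash
for i in 1 2 3 4; do python3 -m jog '[[0.03,0,0,0.001,0],[0.03,0,0,0.001,0]]' | grep -E 'pos|ft'; done
```

```text
ee_pos: [0.4774, 0.3008, 0.1006]
ft_force: [0.2, -0.2, -3.1]
ee_pos: [0.4774, 0.3008, 0.0996]
ft_force: [0.1, 0.5, -2.6]
ee_pos: [0.4774, 0.3008, 0.0986]
ft_force: [-0.4, 0.3, -3.1]
ee_pos: [0.4774, 0.3008, 0.0977]
ft_force: [-0.3, -0.2, -2.9]
```

```bash
for i in 1 2 3 4 5; do python3 -m jog '[[0.03,0,0,0.001,0],[0.03,0,0,0.001,0]]' | grep -E 'pos|ft'; done
```

```text
ee_pos: [0.4774, 0.3008, 0.0967]
ft_force: [-0.5, 0.5, -3.8]
ee_pos: [0.4774, 0.3009, 0.0956]
ft_force: [-0.3, -0.3, -3.4]
ee_pos: [0.4774, 0.3009, 0.0947]
ft_force: [-0.2, 0.4, -3.3]
ee_pos: [0.4774, 0.3008, 0.0936]
ft_force: [-0.5, -0.2, -2.8]
ee_pos: [0.4774, 0.3008, 0.0926]
ft_force: [0.1, 0.2, -1.9]
```

```bash
for i in 1 2 3 4; do python3 -m jog '[[0.03,0,0,0.001,0],[0.03,0,0,0.001,0]]' | grep -E 'pos|ft'; done
```

```text
ee_pos: [0.4774, 0.3008, 0.0917]
ft_force: [-0.6, 0.1, -2.9]
ee_pos: [0.4774, 0.301, 0.0916]
ft_force: [-1.8, -0.6, 2.4]
ee_pos: [0.4775, 0.301, 0.0904]
ft_force: [-3.1, -0.8, 4.8]
ee_pos: [0.4775, 0.3009, 0.0889]
ft_force: [-3.2, 0.1, 4.1]
```

```bash
python3 -m jog '[[0.03,0,-0.0005,0.001,0],[0.03,0,-0.0005,0.001,0]]' | grep -E 'pos|ft'; for i in 1 2 3 ; do python3 -m jog '[[0.03,0,0,0.001,0],[0.03,0,0,0.001,0]]' | grep -E 'pos|ft'; done
```

```text
ee_pos: [0.4773, 0.3009, 0.0878]
ft_force: [-0.7, 0.2, 3.4]
ee_pos: [0.4773, 0.3009, 0.0869]
ft_force: [0.6, -0.4, 4.4]
ee_pos: [0.4773, 0.3009, 0.0858]
ft_force: [1.5, -1.2, 3.5]
ee_pos: [0.4773, 0.3009, 0.0848]
ft_force: [2.3, -0.3, 3.7]
```

```bash
for i in 1 2 3 4; do python3 -m jog '[[0.03,0,0,0.001,0],[0.03,0,0,0.001,0]]' | grep -E '^t|pos|ft'; done
```

```text
t: 34.38
ee_pos: [0.4772, 0.3009, 0.0838]
ft_force: [3.1, -0.3, 3.1]
t: 34.62
ee_pos: [0.4772, 0.3009, 0.0828]
ft_force: [4.2, -0.4, 3.8]
t: 34.88
ee_pos: [0.4772, 0.3009, 0.0818]
ft_force: [5.1, 0.2, 4.2]
t: 35.12
ee_pos: [0.4771, 0.3009, 0.0809]
ft_force: [5.1, 0.3, 5.1]
```

```bash
python3 -m jog '[[0.03,0,0.0005,0.001,0],[0.03,0,0.0005,0.001,0]]' | grep -E 'pos|ft'; python3 -m jog '[[0.03,0,0,0.001,0],[0.03,0,0,0.001,0]]' | grep -E 'pos|ft';python3 -m jog '[[0.03,0,0,0.001,0],[0.03,0,0,0.001,0]]' | grep -E 'pos|ft'
```

```text
ee_pos: [0.4773, 0.301, 0.0808]
ft_force: [1.6, -1.3, 9.6]
ee_pos: [0.4773, 0.301, 0.0808]
ft_force: [-0.6, -2.0, 12.9]
ee_pos: [0.4773, 0.3011, 0.0808]
ft_force: [-1.5, -2.7, 18.1]
```

The seat is at its stop after 11 mm of travel, with about 21 N of contact. Now to hold it.

```bash
python3 -m jog '[[0.03,0,0,0,0],[0.03,0,0,0,0]]' | grep -E 'pos|ft'; python3 -m jog '[[0.03,0,0,0,0],[0.03,0,0,0,0],[0.03,0,0,0,0]]' | grep -E '^t|pos|ft'
```

```text
ee_pos: [0.4773, 0.3011, 0.0808]
ft_force: [-1.6, -3.8, 17.3]
t: 36.5
ee_pos: [0.4774, 0.3011, 0.0808]
ft_force: [-1.6, -3.2, 17.8]
```

```bash
python3 -m jog '[[0.03,0,0,-0.002,0],[0.03,0,0,-0.003,0],[0.05,0,0,-0.003,0],[0.085,0,0,-0.003,0],[0.085,0,0,-0.003,0],[0.085,0,0,-0.003,0],[0.085,0,0,-0.04,0],[0.085,0,0,-0.09,0],[0.085,0,0,-0.14,0],[0.085,0,0,-0.17,0]]'; python3 -m jog '[[0.085,-0.05,0,0,0],[0.085,-0.08,0,0,0],[0.085,-0.08,0,0,0],[0.085,-0.08,0,0,0],[0.085,-0.08,0,0,0]]'|grep -E '^t|pos'; python3 - <<'E'
from h import *
np.set_printoptions(precision=4,suppress=True)
Ks={c:cam(c) for c in('scene','side','wrist')}
for c in Ks:
    im=capture(c); cv2.imwrite(f'pics/e_{c}.png',im)
    print(c,[(np.round(q['bbox']),round(q['score'],2)) for q in finder.spot_in('cartridge_a',c)[:3]])
    for q in finder.spot_point('cartridge_a',c)[:2]: print(np.round(q['centre'],1),round(q['score'],2),onz(Ks[c],q['centre'][::-1],.116),onz(Ks[c],q['centre'][::-1],.019))
K=Ks['wrist']
# predicted cap ellipse at full insertion, cap top z=.062-.043+.110
P=np.array([proj(K,np.array([.4773+.013*np.cos(a),.3025+.013*np.sin(a),.129])) for a in np.linspace(0,6.28,40)]); print('pred cap',P.min(0),P.max(0))
P=np.array([proj(K,np.array([.4773+.02*np.cos(a),.3025+.02*np.sin(a),.117])) for a in np.linspace(0,6.28,40)]); print('pred shoulder',P.min(0),P.max(0))
E
```

```text
t: 37.75
ee_pos: [0.4777, 0.3011, 0.2512]
eef_rot: [[-0.0, 1.0, 0.003], [1.0, 0.0, 0.002], [0.002, 0.003, -1.0]]
ft_force: [0.3, 0.1, 1.0]
opening: 0.0851
grasp_force: 0.0
t: 38.38
ee_pos: [0.4773, 0.2217, 0.2475]
scene [(array([391., 148., 408., 188.]), 0.89), (array([373., 112., 387., 138.]), 0.86), (array([364., 122., 402., 165.]), 0.42)]
[143.  378.8] 0.63 [0.5419 0.2113 0.116 ] [0.4771 0.3013 0.019 ]
[180.7 396.5] 0.63 [0.6663 0.1342 0.116 ] [0.6179 0.2142 0.019 ]
side [(array([252., 199., 274., 252.]), 0.79), (array([312., 292., 330., 332.]), 0.59)]
[243.1 264.2] 0.9 [0.6426 0.1781 0.116 ] [0.6883 0.0819 0.019 ]
[335.9 318.6] 0.73 [0.4581 0.3734 0.116 ] [0.4785 0.304  0.019 ]
wrist [(array([456., 222., 558., 304.]), 0.91), (array([299.,  82., 340., 123.]), 0.72)]
[103.9 320.7] 0.7 [0.4757 0.3001 0.116 ] [0.4756 0.3013 0.019 ]
[233.6 472.5] 0.58 [0.6341 0.1715 0.116 ] [0.6901 0.1271 0.019 ]
pred cap [307.5495  84.7493] [337.5623 116.3759]
pred shoulder [300.4163  77.3306] [344.5609 123.834 ]
```

```bash
python3 -c "
from rig import order; print(order.hand_in())"
```

```text
the job is handed in; nothing more can be done
None
```

The heavier cartridge, from the right pan, is seated at its stop in the dosing head after about 0.75 s pressed at roughly 20 N; the lighter one stands on the left pan, and the job is handed in at about 39 s, though the hand-in returned no verdict.

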